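# Put the pin tin back in its holder and shut the kit drawer

### The job

In the open kit drawer, slide the flat pin tin endways along the drawer floor into its steel holder, which sits loose and may have shifted, until it is fully home against the holder's end. Then push the drawer shut until it seats past its catch. Work gently, since the thin tin dents, and leave the things lying around the cabinet alone.

Things in the scene. Friction and masses are not known exactly. Their poses are not given: they have to be found in the camera images.
- tin_center (a point): centre of the flat closed bare-steel pin tin, a loose rigid box 80 mm (its x) by 120 mm (its y) by 24 mm high, 0.25 to 0.5 kg, both ends alike. It lies on the drawer floor, to the +y side of the holder's mouth, turned and out of line. Too wide for most grippers: push it. It dents when pressed with more than 45 N.
- bay (a point): point fixed in the drawer, with the drawer's axes: x into the cabinet (closing direction), y along the drawer's width, z up. The tin's centre lies here when it is fully home and the holder stands in the middle of its play. 12 mm above the drawer floor (floor top 11 mm above the bench). The tin is pushed towards -y; the holder's end wall has its inner face 60 mm to -y.
- mouth (a point): mouth of the dark steel holder at mid-play, at floor level, 47 mm to +y of bay; drawer's axes. The holder, a channel open to +y, is 82.4 mm wide inside; walls 4 mm thick, 29 mm high; guides at the mouth flare out 3 mm each over 8 mm further +y. Inward lips on the walls, 26 to 29 mm above the floor, leave a 66.4 mm gap, open from above. The home tin stands out of the mouth by 13 mm.
- floor_mid (a point): middle of the drawer's floor, on its top face; drawer's axes. The inside measures 190 mm along x and 350 mm along y; walls rise 33 mm above the floor. The holder stands at the -y end. It can slide along x up to 18 mm either way from mid-play, against 5 N of friction, without turning; where it stands is NOT reported: feel it, e.g. touch both lips from between them, or see it.
- front (a point): middle of the front face of the steel pull on the drawer front, a bar 80 mm wide, 10 mm high, standing 12 mm out of the panel, 48 mm above the bench; drawer's axes. Panel 390 mm wide, 6 to 56 mm above the bench. Push the pull or panel towards +x to shut the drawer. Cabinet behind: 390 mm wide, 220 mm deep, 62 mm high.
- drawer (a joint): how far the drawer is open, m: 0 = shut and seated, about 0.19 to 0.21 at the start. It slides against 6 N of friction, and a spring catch in the last 15 mm takes roughly 8 N more to pass; it stays where it is left.
- padlock_center (a point): body of a brass padlock standing on the cabinet's top, 18 by 46 by 66 mm high; leave alone
- oiler: yellow oil bottle, 44 mm across and 120 mm high, on the bench beyond the cabinet's +y side, origin at its underside; leave alone
- driver: screwdriver, 170 mm, on the bench beyond the cabinet's -y side; leave alone
- woodblock: wooden block 60 by 90 by 45 mm, on the bench beyond the cabinet's -y side; leave alone

How it is judged:
On the way:
1. the tin is fully home in the holder while the drawer still stands open (y of tin_center in the frame of bay between -0.004 and 0.003 m and x of tin_center in the frame of bay between -0.021 and 0.021 m and z of tin_center in the frame of bay below 0.004 m and angle between the y axis of tin_center and the y axis of bay, either way round below 0.05 rad and value of joint drawer above 0.08 m), for 0.2 s.
At the end, for the whole second after the job is handed in: The tin lies flat in the holder, within 3 mm of the holder's end and square to it, and the drawer is shut to within 3 mm, at rest (y of tin_center in the frame of bay between -0.004 and 0.003 m and x of tin_center in the frame of bay between -0.021 and 0.021 m and z of tin_center in the frame of bay below 0.004 m and angle between the y axis of tin_center and the y axis of bay, either way round below 0.05 rad and value of joint drawer below 0.003 m and velocity of joint drawer below 0.01 m/s); the robot touches nothing.
It fails at once if the tin is pressed with more than 45 N (contact force between the fingers and tin above 45 N).
It fails at once if the padlock is moved by more than 25 mm (distance of padlock_center from where it was at the start of the episode above 0.025 m).
It fails at once if the oil bottle is moved by more than 25 mm or tipped (distance of oiler from where it was at the start of the episode above 0.025 m or angle between oiler's own z axis and vertical above 0.5 rad).
It fails at once if the screwdriver is moved by more than 25 mm (distance of driver from where it was at the start of the episode above 0.025 m).
It fails at once if the wooden block is moved by more than 25 mm (distance of woodblock from where it was at the start of the episode above 0.025 m).
It also fails if it takes over 72 s, if anything falls off the work surface, if the arm or the gripper's body presses on something with over 40 N, if the wrist force passes 120 N, or if a joint passes its speed limit or range.

### The arm

A 6-joint arm with a two-finger parallel gripper is mounted at the origin on the work surface. World frame = base frame: x ahead of the robot, y to its left, z up, the work surface at z = 0. Lengths are in m, angles in rad, forces in N, time in s.
With the tool pointing down it reaches from about 0.3 to 0.825 m from the base axis. Payload 5.4 kg.
Tool frame: the origin (TCP) lies between the finger pads; the fingertips stand 17 mm ahead of it and the grasp point (between the pads) lies 2 mm behind it (arm.tip_reach is the z of the fingertips in the tool frame, in m); z points along the fingers, y is the line along which they close (so a half turn about z gives the same grasp; the last joint's range is limited). The gripper opens to 92 mm and grips with 3 to 60 N. Pads are 20 mm wide; open, the fingers measure 128 mm over their backs; the gripper's body (75 mm by 189 mm) begins 69 mm behind the grasp point.
Start: joints at [1.079, 0.158, 1.597, -0, 1.386, -0.21], TCP at [0.16, 0.552, 0.232] pointing down, gripper open.
Joint ranges: [-2.91, 2.91], [-0.94, 2.29], [0.18, 2.7], [-1.29, 4.43], [0.17, 2.64], [-3, 3]. Speed limits (rad/s): [2.57, 2.57, 3.14, 3.14, 3.14, 3.14].

### API

Orientations are given as a 3x3 rotation matrix whose columns are the frame's x, y, z axes.
In Python, from bench import observe, cams, arm gives the robot as it stands. The module is installed in compiled form; this text tells all that it offers.
- The arm moves only by the tool carry_out, never from a script. Its argument "rows" is a list of rows, each a list of 3 entries, a list of its own where there are three numbers: the shift along the tool's x, y, z in mm, then the turn about the tool's z in rad, then the closure, from 0 (fully open) to 1 (shut). In form: [[[tx, ty, tz], turn, grip], ...]. A call has 1 to 12 rows; each row is the pose to reach, as a shift and turn from the pose commanded when the call began, along the tool's axes at that moment; what a row does not reach only later rows make up. A row lasts 1/8 s, in which the tool goes at most 62.5 mm and 10.7 degrees, less where a joint would pass 70% of its speed; a pose out of reach is approached as far as the arm can. A call with a gripper value outside its range is refused whole. The fingers move at their own pace and stop on an object; "grip_force" is the grip in N (left out, the last holds). Time passes only in rows, so rows that repeat a pose let the fingers close. It gives the time, the measured TCP pose, the force, the opening and the grip force at its end, in the units of the state.
- observe(): the state, without advancing time (a new reading comes with each control period).
- cams.snapshot(name): name is "scene" or "top"; returns a dict with "image" (384x512x3 uint8, blue, green, red), "mtx" (3x3 intrinsics, pixels), "R" (3x3) and "t" (3): a world point X has camera coordinates R X + t. Camera axes: x right, y down, z forward; pixel columns grow to the right and rows downward; lengths in m; the calibration is good to about 2 mm. A picture is of the moment at which its call begins. There is no depth.
- arm.finish_job(): hands the job in; it is judged then, once.
The state is a dict: "time": time; "joint_positions": joint angles; "joint_velocities": joint speeds; "effort": joint torques, N m; "tool_pos": TCP position; "eef_rot": TCP orientation; "force": force on the tool from outside, world axes, zero at the start; "torque": the same for the moment, N m; "gripper_width": finger opening in m; "grasp_force": force on a finger pad.
Only numpy, scipy, OpenCV 4.12 (cv2) and the standard library are available. Lean on these libraries where they do the work, as an engineer would, in place of code of your own. Each camera call takes 0.05 s, during which the arm holds its last target. There are 200 camera calls.

## Working session

There is one attempt and no reset: what is moved stays moved. The work goes in short steps, Python scripts to look and compute and a tool call to move; the robot and the scene stay as the last step left them, time stands still between calls to the robot, and variables do not carry over. Pictures are saved under pics/ and viewed, at most 10 in all, crops included, and the job is handed in when it is done.

Besides the shell and the picture viewer there is one more tool, called in YAML: its name, and indented under it one key for each argument. carry_out: Moves the arm, as the interface text tells. Its arguments: {"type":"object","properties":{"rows":{"type":"array"},"grip_force":{"type":"number"}},"required":["rows"]}

```bash
mkdir -p pics
cat > h.py <<'E'
import numpy as np, cv2
from bench import observe, cams, arm
def ray(s,u,v,z):
    d=s["R"].T@np.linalg.inv(s["mtx"])@np.array([u,v,1.]); c=-s["R"].T@s["t"]
    return c+d*(z-c[2])/d[2]
def proj(s,X):
    p=s["mtx"]@(s["R"]@np.array(X)+s["t"]); return p[:2]/p[2]
E
python3 - <<'E'
from h import *
for n in("top","scene"):
    s=cams.snapshot(n); cv2.imwrite(f"pics/{n}0.png",s["image"]); print(n,-s["R"].T@s["t"],s["mtx"][0,0],s["R"].round(2).tolist())
o=observe(); print(o["tool_pos"],o["eef_rot"],o["force"],o["time"],arm.tip_reach)
E
```

```text
top [0.570852   0.0034893  1.00105835] 400.3244877433748 [[0.03, -1.0, -0.02], [-1.0, -0.02, -0.07], [0.07, 0.02, -1.0]]
scene [1.46266294 0.21019722 1.01506628] 463.0880558337856 [[-0.23, 0.97, 0.0], [0.72, 0.17, -0.68], [-0.66, -0.16, -0.74]]
[0.15965986 0.55183238 0.23072627] [[-9.60553940e-01  2.78092574e-01 -8.05008549e-04]
 [ 2.78093509e-01  9.60552848e-01 -1.49191219e-03]
 [ 3.58363554e-04 -1.65692978e-03 -9.99998563e-01]] [0.25249144 0.1959798  0.31272024] 0.1 0.017
```

View pics/top0.png

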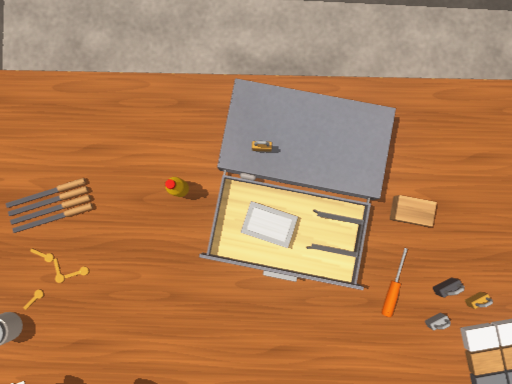

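View pics/scene0.png

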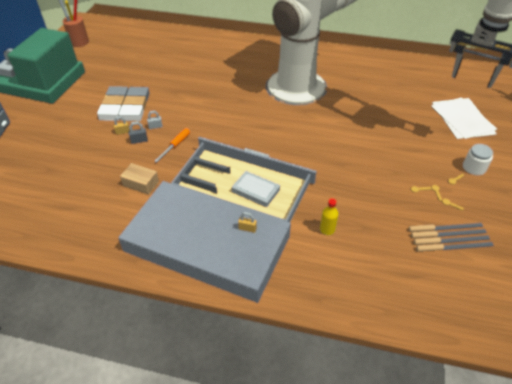

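Top view: drawer spans about (205–370, 175–285), tin near (270,224), holder walls at (338,216) and (330,250), padlock on the cabinet at (261,146), bottle at (176,187). Next, a close-up.

Run:
```python
import cv2
i=cv2.imread("pics/top0.png")[165:295,195:385]
cv2.imwrite("pics/c1.png",cv2.resize(i,None,fx=4,fy=4,interpolation=cv2.INTER_CUBIC))
```

```text
(no output)
```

View pics/c1.png

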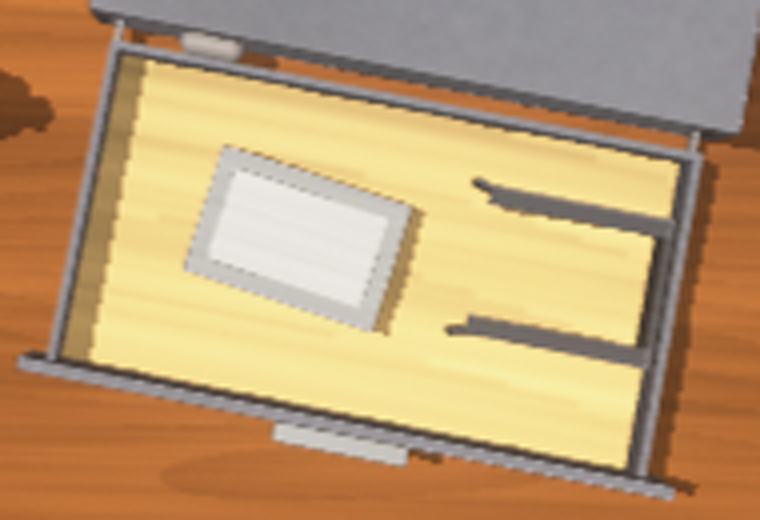

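```bash
cat >> h.py <<'E'
def measure(verbose=True):
    s=cams.snapshot("top"); im=s["image"]; roi=np.zeros(im.shape[:2],np.uint8); roi[165:295,195:385]=255
    hsv=cv2.cvtColor(im,cv2.COLOR_BGR2HSV); H,S,V=[hsv[...,k].astype(int) for k in range(3)]
    out={}
    tm=((S<40)&(V>170)&(roi>0)).astype(np.uint8)
    tm=cv2.morphologyEx(tm,cv2.MORPH_CLOSE,np.ones((3,3)))
    dm=((V<125)&(S<90)&(roi>0)).astype(np.uint8)
    for nm,m,z in(("tin",tm,.035),("dark",dm,.040)):
        cs,_=cv2.findContours(m,cv2.RETR_EXTERNAL,cv2.CHAIN_APPROX_NONE)
        for c in sorted(cs,key=cv2.contourArea)[-6:]:
            if cv2.contourArea(c)<25: continue
            P=np.array([ray(s,u,v,z)[:2] for u,v in c[:,0]]); r=cv2.minAreaRect((P*1000).astype(np.float32))
            b=cv2.boxPoints(r)
            if verbose: print(nm,"px",c[:,0].mean(0).round(),"c",np.round(r[0],1),"sz",np.round(r[1],1),"ang",round(r[2],1),b.round(0).tolist())
    return s,tm,dm
E
python3 - <<'E'
from h import *
s,tm,dm=measure()
# hand-read corners of the 4x crop -> world at their heights
def q(n,x,y,z): print(n,(ray(s,195+(x-1.5)/4,165+(y-1.5)/4,z)*1000).round(1)[:2])
q("panel L",20,362,.056);q("panel R",672,495,.056)
q("pull L",275,432,.053);q("pull R",408,458,.053)
q("wallTop far L inner",122,52,.044);q("far R",690,158,.044)
q("near L",60,356,.044);q("near R",640,470,.044)
q("lip A guide",480,182,.040);q("A wall mouth",490,196,.04);q("A end",668,228,.04)
q("B guide",450,330,.04);q("B mouth",470,322,.04);q("B end",640,358,.04)
q("B out mouth",470,338,.04)
for n,x,y in(("t1",226,146),("t2",412,206),("t3",376,332),("t4",184,268)):q(n,x,y,.035)
E
```

```text
tin px [247. 176.] c [683.3  40.1] sz [30.   7.7] ang 80.0 [[677.0, 26.0], [684.0, 25.0], [690.0, 54.0], [682.0, 56.0]]
tin px [280. 276.] c [445.6 -45.5] sz [79.4 11.7] ang 81.9 [[434.0, -84.0], [446.0, -86.0], [457.0, -7.0], [445.0, -5.0]]
tin px [269. 224.] c [567.3 -16. ] sz [118.5  78.4] ang 73.2 [[513.0, -61.0], [588.0, -84.0], [622.0, 29.0], [547.0, 52.0]]
dark px [298. 184.] c [662.2 -82.1] sz [393.5  15.9] ang 80.3 [[621.0, -275.0], [637.0, -277.0], [703.0, 110.0], [687.0, 113.0]]
dark px [287. 232.] c [555.2 -59.3] sz [381.1 192.9] ang 80.4 [[428.0, -231.0], [619.0, -263.0], [682.0, 112.0], [492.0, 145.0]]
panel L [490.5 145.4]
panel R [ 424.5 -235.8]
pull L [453.7  -5.2]
pull R [440.9 -83.2]
wallTop far L inner [676.1  92.2]
far R [ 620.8 -248.1]
near L [493.6 123.5]
near R [ 436.6 -220.1]
lip A guide [ 603.5 -124.3]
A wall mouth [ 595.3 -130.4]
A end [ 578.9 -236.4]
B guide [ 515.  -107.9]
B mouth [ 520.1 -119.7]
B end [ 501.6 -220.5]
B out mouth [ 510.6 -119.8]
t1 [621.5  28.4]
t2 [588.2 -84.4]
t3 [512.4 -64.3]
t4 [547.5  51.7]
```

```bash
cat >> h.py <<'E'
A=np.deg2rad(80.2); DY=np.array([np.cos(A),np.sin(A)]); DX=np.array([DY[1],-DY[0]])
def W(X,Y): return DX*X+DY*Y            # drawer axes (mm) -> world mm
def toD(p): p=np.asarray(p)[:2]; return np.array([p@DX,p@DY])
def holder(s):
    V=s["image"].max(2).astype(np.float32)
    xs=np.arange(490,650,.5); prof=[]
    for X in xs:
        pts=np.array([proj(s,[*W(X,Y)/1000,.04]) for Y in np.arange(-110,-38,3)],np.float32)
        prof.append(np.median(cv2.remap(V,pts[:,:1],pts[:,1:],cv2.INTER_LINEAR)))
    d=np.array(prof)<150; e=np.flatnonzero(np.diff(d.astype(int)))
    return xs[e]
def go(X,Y,z,yaw):   # shift/turn (tool axes) to bring TCP to drawer X,Y mm, z mm, tool-y yaw (rad)
    o=observe(); R=o["eef_rot"]; d=np.array([*W(X,Y),z])-1000*o["tool_pos"]
    cur=np.arctan2(R[1,1],R[0,1]); t=-(yaw-cur); t=(t+np.pi)%(2*np.pi)-np.pi
    print("shift",(R.T@d).round(1),"turn",round(t,3),"at D",toD(1000*o["tool_pos"]).round(1),(o["tool_pos"][2]*1000).round(1))
E
python3 - <<'E'
from h import *
s,tm,dm=measure(False)
print("holder dark edges",holder(s))
print("padlock",toD(1000*ray(s,261,146,.10)),"cab front edge",toD(1000*ray(s,195+90/4,165+8/4,.062)),toD(1000*ray(s,195+738/4,165+130/4,.062)))
print("oiler",toD(1000*ray(s,171,184,.12)))
c=np.array([561.8,80.7]); a=np.deg2rad(73.2); g=np.array([567.3,-16.])+44*np.array([np.cos(a),np.sin(a)])
gd=toD(g); print(gd); go(*gd,150,a-np.pi/2)
E
```

```text
holder dark edges [526.5 537.  603.5 614.5]
padlock [732.05264199 134.08986306] cab front edge [670.15261101 226.76733104] [ 673.09515667 -159.79621028]
oiler [606.27390721 312.76323671]
[567.10750391 124.46535317]
shift [-549.9 -388.2   81.3] turn 1.582 at D [ 63.5 571.1] 231.0
```

carry_out:
  rows:
    - [[-46, -32, 0], 0.132, 0]
    - [[-92, -65, 0], 0.264, 0]
    - [[-138, -97, 0], 0.396, 0]
    - [[-183, -129, 0], 0.528, 0]
    - [[-229, -162, 0], 0.66, 0]
    - [[-275, -194, 0], 0.792, 0]
    - [[-321, -226, 0], 0.924, 0]
    - [[-367, -259, 0], 1.056, 0]
    - [[-413, -291, 0], 1.188, 0]
    - [[-458, -323, 0], 1.32, 0]
    - [[-504, -356, 0], 1.452, 0]
    - [[-550, -388, 0], 1.582, 0]
  grip_force: 5

```text
time: 1.7
tool_pos: [0.5812, 0.025, 0.2314]
eef_rot: [[0.293, 0.956, -0.0], [0.956, -0.293, 0.0], [0.0, -0.0, -1.0]]
force: [0.2, -0.2, -0.0]
gripper_width: 0.0917
grasp_force: 0.0
```

Run:
```python
from h import *
go(567.1,124.5,33,np.deg2rad(73.2-90)); o=observe(); print(o["gripper_width"],o["force"],o["time"],o["joint_positions"])
```

```text
shift [  0.7  -1.4 198.4] turn -0.004 at D [568.4 123.6] 231.4
0.09166018704518654 [ 0.21317129 -0.18634615 -0.04027471] 1.7 [-1.64660525e-01  1.75846192e-01  1.57763872e+00  1.92321357e-04
  1.38823219e+00  1.32930506e-01]
```

carry_out:
  rows:
    - [[1, -1, 40], 0, 0]
    - [[1, -1, 80], 0, 0]
    - [[1, -1, 120], 0, 0]
    - [[1, -1, 155], 0, 0]
    - [[1, -1, 172], 0, 0]
    - [[1, -1, 172], 0, 0]

```text
time: 2.45
tool_pos: [0.5789, 0.0281, 0.0587]
eef_rot: [[0.289, 0.957, -0.002], [0.957, -0.289, 0.0], [-0.0, -0.002, -1.0]]
force: [0.2, -0.7, 0.7]
gripper_width: 0.092
grasp_force: 0.0
```

Run:
```python
from h import *
s=cams.snapshot("scene"); o=observe(); R=o["eef_rot"];p=o["tool_pos"]
c=proj(s,p); x,y=int(c[0])-75,int(c[1])-55
cv2.imwrite("pics/s1.png",cv2.resize(s["image"][y:y+110,x:x+150],None,fx=5,fy=5,interpolation=cv2.INTER_CUBIC))
go(567.1,124.5,33,np.deg2rad(73.2-90))
```

```text
shift [-1.6  0.4 27.2] turn 0.0 at D [566.9 126.2] 60.2
```

View pics/s1.png

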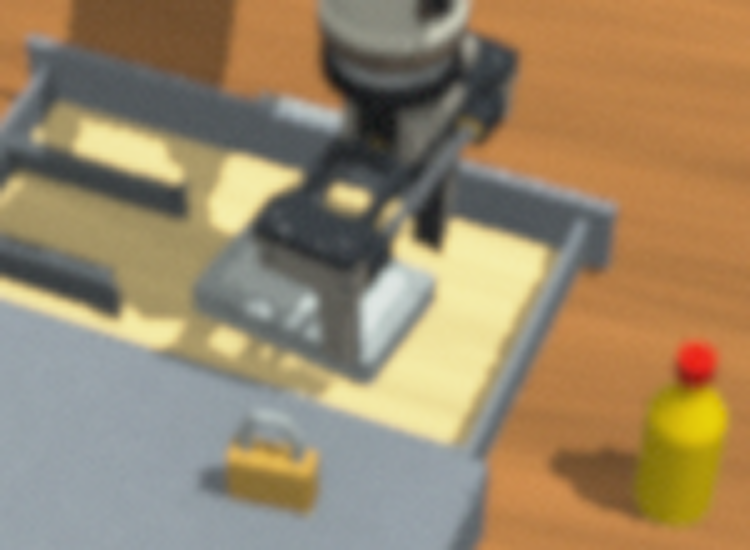

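Fingers straddle the tin (near tip ~(350,360), far tip ~(430,245)). Lower slowly.

carry_out:
  rows:
    - [[-1, 0, 3], 0, 0]
    - [[-1, 0, 6], 0, 0]
    - [[-1, 0, 9], 0, 0]
    - [[-1, 0, 14], 0, 0]
    - [[-1, 0, 19], 0, 0]
    - [[-1, 0, 24], 0, 0]
    - [[-1, 0, 24], 0, 0]

```text
time: 3.38
tool_pos: [0.5789, 0.027, 0.0349]
eef_rot: [[0.289, 0.957, -0.001], [0.957, -0.289, 0.0], [-0.0, -0.001, -1.0]]
force: [0.3, 1.0, 0.2]
gripper_width: 0.0919
grasp_force: 0.0
```

carry_out:
  rows:
    - [[0, 0, 0], 0, 0.05]
    - [[0, 0, 0], 0, 0.08]
    - [[0, 0, 0], 0, 0.1]
    - [[0, 0, 0], 0, 0.12]
    - [[0, 0, 0], 0, 0.14]
    - [[0, 0, 0], 0, 0.16]
    - [[0, 0, 0], 0, 0.18]
    - [[0, 0, 0], 0, 0.2]
    - [[0, 0, 0], 0, 0.2]
  grip_force: 6

```text
time: 4.5
tool_pos: [0.5796, 0.0269, 0.0358]
eef_rot: [[0.289, 0.957, 0.001], [0.957, -0.289, -0.0], [0.0, 0.001, -1.0]]
force: [1.5, 0.4, -0.4]
gripper_width: 0.08
grasp_force: 6.0
```

Run:
```python
from h import *
yaw=A-np.pi/2
go(570.3,124.5,35,yaw); measure();
```

```text
shift [-0.2  3.7  0.8] turn -0.122 at D [566.6 125.2] 35.8
tin px [196. 284.] c [419.  152.4] sz [44.8  9.6] ang 2.0 [[396.0, 156.0], [397.0, 147.0], [442.0, 148.0], [441.0, 158.0]]
tin px [206. 246.] c [511.7 134. ] sz [13.1 38.9] ang 76.6 [[491.0, 132.0], [529.0, 123.0], [532.0, 136.0], [494.0, 145.0]]
tin px [269. 258.] c [486.2 -18.3] sz [14.9 40.3] ang 81.8 [[465.0, -23.0], [505.0, -29.0], [507.0, -14.0], [467.0, -8.0]]
tin px [214. 211.] c [596.1 117.5] sz [19.3 86.1] ang 81.5 [[552.0, 114.0], [637.0, 102.0], [640.0, 121.0], [555.0, 133.0]]
tin px [234. 289.] c [419.3  59.3] sz [ 40.1 157.6] ang 1.7 [[397.0, 137.0], [402.0, -20.0], [442.0, -19.0], [437.0, 139.0]]
tin px [255. 219.] c [582.4  27.7] sz [145.2  88.1] ang 80.5 [[527.0, -37.0], [614.0, -51.0], [638.0, 92.0], [551.0, 107.0]]
dark px [284. 223.] c [572.  -53.7] sz [16. 97.] ang 81.3 [[523.0, -54.0], [619.0, -69.0], [621.0, -53.0], [525.0, -38.0]]
dark px [237. 254.] c [500.8  60.5] sz [130.5  53.8] ang 83.3 [[466.0, -1.0], [520.0, -7.0], [535.0, 122.0], [482.0, 128.0]]
dark px [314. 218.] c [558.8 -63.5] sz [393.5 228.3] ang 79.8 [[412.0, -237.0], [636.0, -277.0], [706.0, 110.0], [481.0, 150.0]]
```

carry_out:
  rows:
    - [[0, 1, 0], -0.03, 0.2]
    - [[0, 2, 0], -0.06, 0.2]
    - [[0, 3, 0], -0.09, 0.2]
    - [[0, 4, 0], -0.122, 0.2]
    - [[0, 4, 0], -0.122, 0.2]

```text
time: 5.18
tool_pos: [0.5826, 0.0259, 0.0356]
eef_rot: [[0.169, 0.986, -0.002], [0.986, -0.169, 0.0], [-0.0, -0.002, -1.0]]
force: [-1.3, 0.4, 5.0]
gripper_width: 0.0799
grasp_force: 6.0
```

carry_out:
  rows:
    - [[-4, 0, 0], 0, 0.2]
    - [[-8, 0, 0], 0, 0.2]
    - [[-12, 0, 0], 0, 0.2]
    - [[-16, 0, 0], 0, 0.2]
    - [[-20, 0, 0], 0, 0.2]
    - [[-24, 0, 0], 0, 0.2]
    - [[-28, 0, 0], 0, 0.2]
    - [[-28, 0, 0], 0, 0.2]

```text
time: 6.18
tool_pos: [0.5783, -0.0025, 0.0355]
eef_rot: [[0.17, 0.985, -0.0], [0.985, -0.17, -0.001], [-0.001, -0.0, -1.0]]
force: [-0.2, -0.0, 1.0]
gripper_width: 0.08
grasp_force: 6.0
```

Run:
```python
from h import *
s=cams.snapshot("top")
go(570.3,-4,36,A-np.pi/2)
cv2.imwrite("pics/c2.png",cv2.resize(s["image"][165:295,195:385],None,fx=4,fy=4,interpolation=cv2.INTER_CUBIC))
```

```text
shift [-99.9   0.   -0.3] turn 0.0 at D [570.3  95.9] 35.6
```

View pics/c2.png

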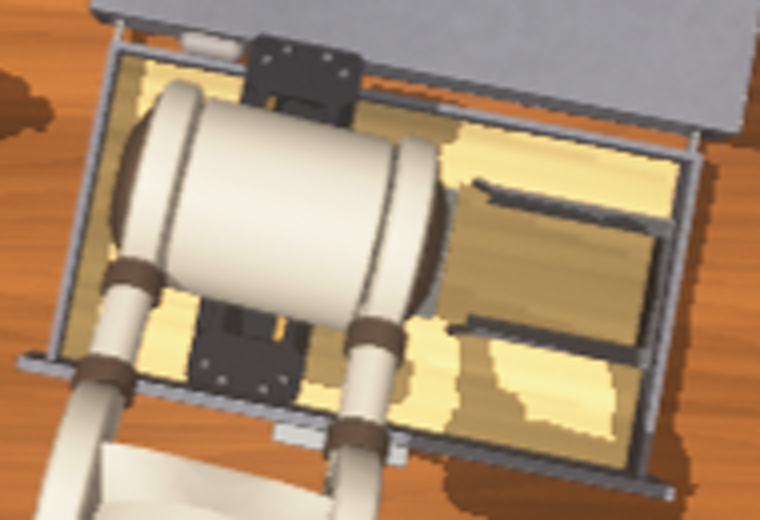

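Tin's leading edge shows from about (455,190) to (435,315), just before the guides and well centred. Slide on, watching the force.

carry_out:
  rows:
    - [[-4, 0, 0], 0, 0.2]
    - [[-8, 0, 0], 0, 0.2]
    - [[-12, 0, 0], 0, 0.2]
    - [[-16, 0, 0], 0, 0.2]
    - [[-20, 0, 0], 0, 0.2]
    - [[-24, 0, 0], 0, 0.2]
    - [[-28, 0, 0], 0, 0.2]
    - [[-32, 0, 0], 0, 0.2]
    - [[-36, 0, 0], 0, 0.2]
    - [[-40, 0, 0], 0, 0.2]
    - [[-40, 0, 0], 0, 0.2]

```text
time: 7.6
tool_pos: [0.5714, -0.042, 0.0355]
eef_rot: [[0.17, 0.985, -0.0], [0.985, -0.17, -0.001], [-0.001, -0.0, -1.0]]
force: [-0.5, -0.7, -0.3]
gripper_width: 0.0796
grasp_force: 6.0
```

Run:
```python
from h import *
go(570.3,-4,36,A-np.pi/2);s=cams.snapshot("top");print(holder(s))
cv2.imwrite("pics/c3.png",cv2.resize(s["image"][165:295,195:385],None,fx=4,fy=4,interpolation=cv2.INTER_CUBIC))
```

```text
shift [-59.9   0.1  -0.4] turn -0.0 at D [570.3  55.9] 35.5
[526.5 539.  603.  614.5]
```

View pics/c3.png

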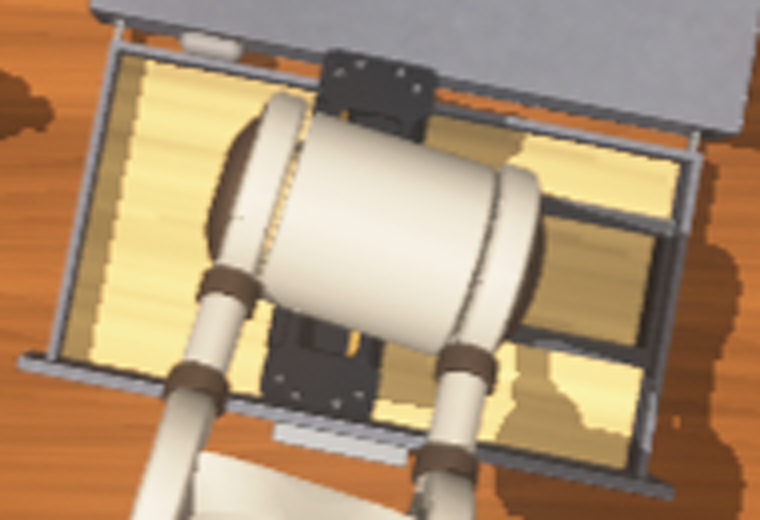

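The arm hides the tin, holder walls at (600,215) and (590,345) are unmoved, and the force is about zero with the front ~20 mm inside. Continue.

carry_out:
  rows:
    - [[-5, 0, 0], 0, 0.2]
    - [[-10, 0, 0], 0, 0.2]
    - [[-15, 0, 0], 0, 0.2]
    - [[-20, 0, 0], 0, 0.2]
    - [[-25, 0, 0], 0, 0.2]
    - [[-30, 0, 0], 0, 0.2]
    - [[-35, 0, 0], 0, 0.2]
    - [[-40, 0, 0], 0, 0.2]
    - [[-45, 0, 0], 0, 0.2]
    - [[-50, 0, 0], 0, 0.2]
    - [[-54, 0, 0], 0, 0.2]
    - [[-54, 0, 0], 0, 0.2]

```text
time: 9.15
tool_pos: [0.5623, -0.0952, 0.0356]
eef_rot: [[0.17, 0.985, -0.0], [0.985, -0.17, -0.001], [-0.001, 0.0, -1.0]]
force: [0.9, -0.8, -1.1]
gripper_width: 0.08
grasp_force: 6.0
```

carry_out:
  rows:
    - [[0, 0, 0], 0, 0]
    - [[0, 0, 0], 0, 0]
    - [[0, 0, 0], 0, 0]
    - [[12, 0, 0], 0, 0]
    - [[24, 0, 0], 0, 0]
    - [[36, 0, 0], 0, 0]
    - [[46, 0, 0], 0, 0]
    - [[46, 0, 0], 0, 1]
    - [[46, 0, 0], 0, 1]
    - [[46, 0, 0], 0, 1]
    - [[46, 0, 0], 0, 1]
    - [[46, 0, 0], 0, 1]

```text
time: 10.65
tool_pos: [0.5702, -0.0493, 0.0356]
eef_rot: [[0.171, 0.985, -0.0], [0.985, -0.171, -0.0], [-0.0, -0.0, -1.0]]
force: [0.9, -0.1, -0.8]
gripper_width: 0.0437
grasp_force: 0.0
```

carry_out:
  rows:
    - [[0, 0, 0], 0, 1]
    - [[0, 0, 0], 0, 1]
    - [[0, 0, 0], 0, 1]
    - [[0, 0, 0], 0, 1]
    - [[0, 0, 0], 0, 1]

```text
time: 11.28
tool_pos: [0.5703, -0.0491, 0.0356]
eef_rot: [[0.17, 0.985, -0.0], [0.985, -0.17, 0.0], [0.0, -0.0, -1.0]]
force: [0.1, 0.6, -0.0]
gripper_width: 0.0008
grasp_force: 0.0
```

Run:
```python
from h import *
s=cams.snapshot("scene")
o=observe();print(o["gripper_width"],o["force"]);c=proj(s,o["tool_pos"]); x,y=int(c[0])-95,int(c[1])-65
cv2.imwrite("pics/s2.png",cv2.resize(s["image"][y:y+110,x:x+150],None,fx=5,fy=5,interpolation=cv2.INTER_CUBIC))
go(570.3,-5,36,A-np.pi/2);print(holder(cams.snapshot("top")))
```

```text
0.0006414143815177685 [ 0.39592804 -0.16867809  0.1465776 ]
shift [-53.7   0.   -0.4] turn 0.0 at D [570.3  48.7] 35.6
[526.5 542.  574.5 576.  603.  614.5]
```

View pics/s2.png

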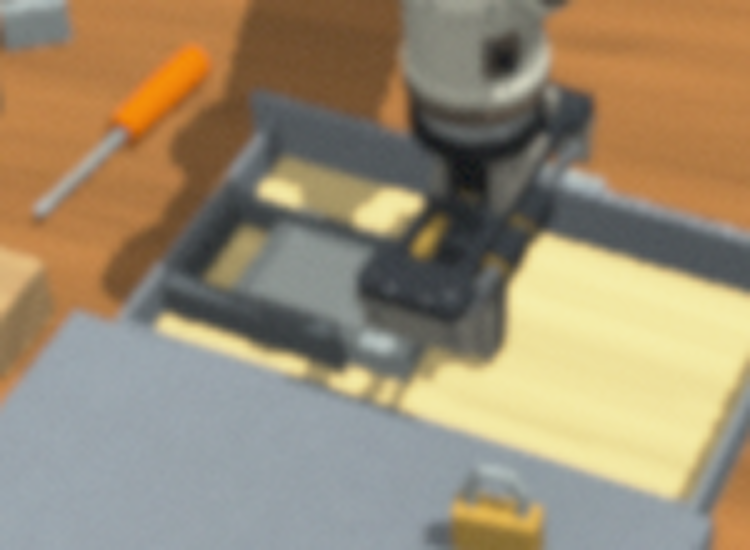

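Tin sits between the holder walls with its end gap visible at (230,260); closed fingers stand behind its +y end. Push.

carry_out:
  rows:
    - [[-5, 0, 0], 0, 1]
    - [[-10, 0, 0], 0, 1]
    - [[-15, 0, 0], 0, 1]
    - [[-20, 0, 0], 0, 1]
    - [[-25, 0, 0], 0, 1]
    - [[-30, 0, 0], 0, 1]
    - [[-34, 0, 0], 0, 1]
    - [[-38, 0, 0], 0, 1]
    - [[-42, 0, 0], 0, 1]
    - [[-45, 0, 0], 0, 1]
    - [[-47, 0, 0], 0, 1]
    - [[-47, 0, 0], 0, 1]

```text
time: 12.88
tool_pos: [0.5622, -0.0958, 0.0356]
eef_rot: [[0.17, 0.985, -0.0], [0.985, -0.17, -0.001], [-0.001, -0.0, -1.0]]
force: [0.4, 0.5, 0.4]
gripper_width: 0.0007
grasp_force: 0.5
```

carry_out:
  rows:
    - [[-1, 0, 0], 0, 1]
    - [[-2, 0, 0], 0, 1]
    - [[-3, 0, 0], 0, 1]
    - [[-3, 0, 0], 0, 1]

```text
time: 13.38
tool_pos: [0.5618, -0.0985, 0.0356]
eef_rot: [[0.17, 0.985, 0.0], [0.985, -0.17, -0.0], [-0.0, 0.0, -1.0]]
force: [0.5, 3.0, 1.6]
gripper_width: 0.0002
grasp_force: 1.1
```

carry_out:
  rows:
    - [[-1, 0, 0], 0, 1]
    - [[-2, 0, 0], 0, 1]
    - [[-2, 0, 0], 0, 1]

```text
time: 13.75
tool_pos: [0.5614, -0.1005, 0.0356]
eef_rot: [[0.17, 0.985, -0.0], [0.985, -0.17, -0.0], [-0.0, -0.0, -1.0]]
force: [0.8, 1.8, 1.0]
gripper_width: 0.0004
grasp_force: 1.0
```

carry_out:
  rows:
    - [[-1, 0, 0], 0, 1]
    - [[-1, 0, 0], 0, 1]

```text
time: 14.0
tool_pos: [0.5612, -0.1014, 0.0356]
eef_rot: [[0.17, 0.985, -0.0], [0.985, -0.17, -0.0], [-0.0, -0.0, -1.0]]
force: [1.3, 1.6, 1.2]
gripper_width: 0.0007
grasp_force: 1.1
```

carry_out:
  rows:
    - [[-1, 0, 0], 0, 1]
    - [[-1, 0, 0], 0, 1]

```text
time: 14.25
tool_pos: [0.5611, -0.102, 0.0356]
eef_rot: [[0.17, 0.985, 0.0], [0.985, -0.17, 0.001], [0.001, -0.0, -1.0]]
force: [0.5, 3.3, 1.6]
gripper_width: 0.0007
grasp_force: 2.3
```

carry_out:
  rows:
    - [[-0.5, 0, 0], 0, 1]
    - [[-1, 0, 0], 0, 1]

```text
time: 14.5
tool_pos: [0.561, -0.1021, 0.0356]
eef_rot: [[0.171, 0.985, 0.0], [0.985, -0.171, 0.002], [0.002, -0.0, -1.0]]
force: [1.7, 8.8, 2.5]
gripper_width: 0.0005
grasp_force: 4.4
```

carry_out:
  rows:
    - [[-0.5, 0, 0], 0, 1]
    - [[-1, 0, 0], 0, 1]

```text
time: 14.75
tool_pos: [0.5608, -0.1022, 0.0356]
eef_rot: [[0.171, 0.985, 0.0], [0.985, -0.171, 0.004], [0.004, -0.001, -1.0]]
force: [1.2, 11.3, 2.8]
gripper_width: 0.0003
grasp_force: 5.9
```

carry_out:
  rows:
    - [[0, 0, 0], 0, 1]
    - [[0, 0, 0], 0, 1]
    - [[8, 0, 0], 0, 1]
    - [[20, 0, 0], 0, 1]
    - [[30, 0, -40], 0, 1]
    - [[38, 0, -80], 0, 1]
    - [[38, -40, -80], 0, 1]
    - [[38, -80, -80], 0, 1]
    - [[38, -120, -80], 0, 1]
    - [[38, -155, -80], 0, 1]
    - [[38, -180, -80], 0, 1]
    - [[38, -180, -80], 0, 1]

```text
time: 16.25
tool_pos: [0.3889, -0.0359, 0.1154]
eef_rot: [[0.17, 0.985, -0.0], [0.985, -0.17, -0.001], [-0.001, 0.0, -1.0]]
force: [-0.4, -0.3, 0.3]
gripper_width: 0.0001
grasp_force: 0.0
```

Run:
```python
from h import *
s,_,_=measure(); print(holder(s)); print(observe()["force"])
go(415,33,56,A-np.pi/2)
cv2.imwrite("pics/c4.png",cv2.resize(s["image"][165:295,195:385],None,fx=4,fy=4,interpolation=cv2.INTER_CUBIC))
```

```text
tin px [247. 176.] c [683.3  39.8] sz [30.5  8.6] ang 80.0 [[676.0, 26.0], [685.0, 24.0], [690.0, 54.0], [682.0, 56.0]]
tin px [332. 233.] c [ 548.9 -170. ] sz [118.3  78.4] ang 80.2 [[500.0, -222.0], [577.0, -235.0], [598.0, -118.0], [520.0, -105.0]]
dark px [298. 184.] c [665.  -82.6] sz [393.5  10. ] ang 80.4 [[627.0, -276.0], [637.0, -277.0], [703.0, 111.0], [693.0, 112.0]]
dark px [287. 240.] c [524.5 -57.9] sz [388.4 253.3] ang 80.4 [[367.0, -228.0], [617.0, -271.0], [682.0, 112.0], [432.0, 155.0]]
[526.5 537.5 603.5 614.5]
[ 0.42550674  0.58914916 -0.05879133]
shift [ 2.5 24.3 59.9] turn -0.0 at D [390.6  30.6] 115.9
```

View pics/c4.png

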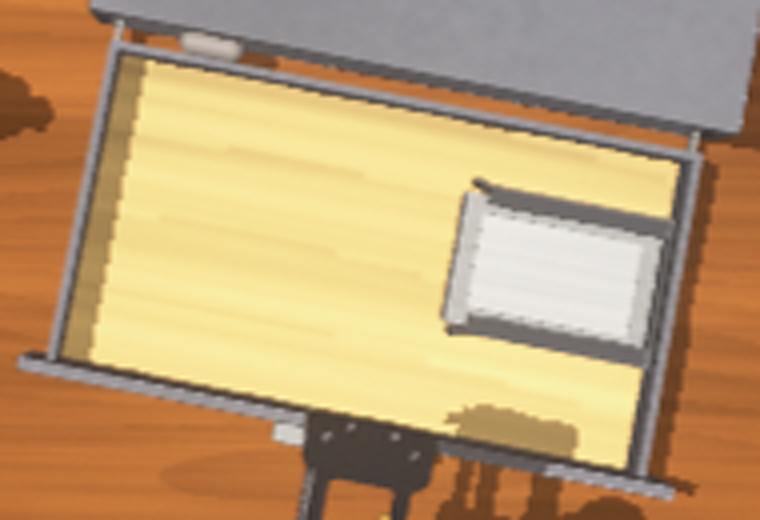

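The tin is home (centre at bay y ≈ +1 mm, square), filling the holder at (555,270). Now lower in front of the pull and push the drawer.

carry_out:
  rows:
    - [[2, 0, 20], 0, 1]
    - [[2, 0, 40], 0, 1]
    - [[2, 0, 60], 0, 1]
    - [[2, 8, 60], 0, 1]
    - [[2, 16, 60], 0, 1]
    - [[2, 24, 60], 0, 1]
    - [[2, 30, 60], 0, 1]
    - [[2, 34, 60], 0, 1]
    - [[2, 38, 60], 0, 1]
    - [[2, 42, 60], 0, 1]
    - [[2, 46, 60], 0, 1]
    - [[2, 50, 60], 0, 1]

```text
time: 17.8
tool_pos: [0.4379, -0.0424, 0.0553]
eef_rot: [[0.17, 0.985, -0.004], [0.985, -0.17, 0.001], [0.0, -0.004, -1.0]]
force: [-6.7, 0.6, 6.4]
gripper_width: 0.0006
grasp_force: 3.4
```

carry_out:
  rows:
    - [[0, 6, 0], 0, 1]
    - [[0, 14, 0], 0, 1]
    - [[0, 22, 0], 0, 1]
    - [[0, 30, 0], 0, 1]
    - [[0, 38, 0], 0, 1]
    - [[0, 46, 0], 0, 1]
    - [[0, 54, 0], 0, 1]
    - [[0, 62, 0], 0, 1]
    - [[0, 70, 0], 0, 1]
    - [[0, 78, 0], 0, 1]
    - [[0, 84, 0], 0, 1]
    - [[0, 88, 0], 0, 1]

```text
time: 19.3
tool_pos: [0.5247, -0.0571, 0.0553]
eef_rot: [[0.17, 0.985, -0.004], [0.985, -0.17, 0.001], [0.001, -0.004, -1.0]]
force: [-6.1, 1.8, 6.1]
gripper_width: 0.0005
grasp_force: 3.4
```

Run:
```python
from h import *
o=observe();print(o["force"],toD(o["tool_pos"]*1000),o["tool_pos"][2],o["joint_positions"].round(2) if hasattr(o["joint_positions"],"round") else o["joint_positions"])
s=cams.snapshot("top")
cv2.imwrite("pics/c5.png",cv2.resize(s["image"][135:295,195:385],None,fx=3.5,fy=3.5,interpolation=cv2.INTER_CUBIC))
```

```text
[-6.12521017  1.78939312  6.1338251 ] [526.78821398  33.0344052 ] 0.055258465326944305 [-0.34  0.25  1.86 -0.    1.03 -0.17]
```

View pics/c5.png

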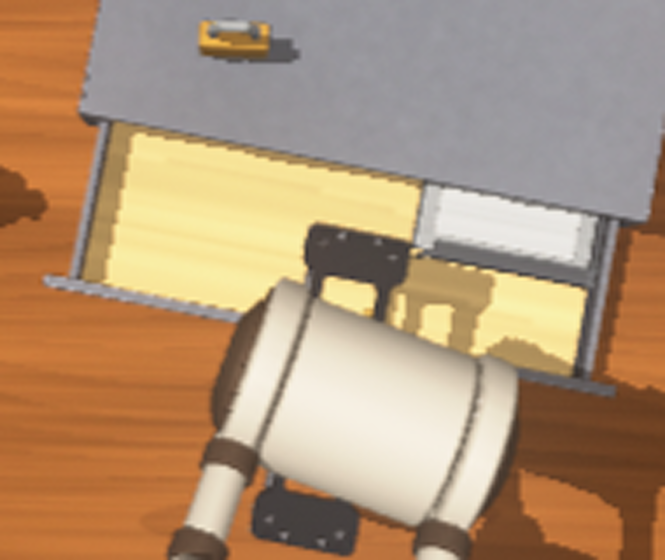

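Drawer moves evenly and the tin stays home (515,225). Padlock (235,37) is well clear of the gripper's line.

carry_out:
  rows:
    - [[0, 8, 0], 0, 1]
    - [[0, 16, 0], 0, 1]
    - [[0, 24, 0], 0, 1]
    - [[0, 32, 0], 0, 1]
    - [[0, 40, 0], 0, 1]
    - [[0, 48, 0], 0, 1]
    - [[0, 56, 0], 0, 1]
    - [[0, 64, 0], 0, 1]
    - [[0, 72, 0], 0, 1]
    - [[0, 78, 0], 0, 1]
    - [[0, 80, 0], 0, 1]

```text
time: 20.72
tool_pos: [0.6036, -0.0705, 0.055]
eef_rot: [[0.17, 0.985, -0.004], [0.985, -0.17, 0.002], [0.001, -0.004, -1.0]]
force: [-5.8, 2.5, 5.0]
gripper_width: 0.0003
grasp_force: 3.3
```

carry_out:
  rows:
    - [[0, 3, 0], 0, 1]
    - [[0, 6, 0], 0, 1]
    - [[0, 9, 0], 0, 1]
    - [[0, 12, 0], 0, 1]
    - [[0, 12, 0], 0, 1]

```text
time: 21.35
tool_pos: [0.6157, -0.0725, 0.055]
eef_rot: [[0.17, 0.985, -0.003], [0.985, -0.17, 0.002], [0.001, -0.003, -1.0]]
force: [-4.3, 2.4, 2.7]
gripper_width: 0.0
grasp_force: 2.5
```

carry_out:
  rows:
    - [[0, 2, 0], 0, 1]
    - [[0, 4, 0], 0, 1]
    - [[0, 6, 0], 0, 1]
    - [[0, 6, 0], 0, 1]

```text
time: 21.85
tool_pos: [0.6198, -0.0732, 0.055]
eef_rot: [[0.17, 0.985, -0.008], [0.986, -0.17, 0.002], [0.001, -0.008, -1.0]]
force: [-11.1, 3.5, 7.6]
gripper_width: 0.0005
grasp_force: 6.1
```

carry_out:
  rows:
    - [[0, 2, 0], 0, 1]
    - [[0, 4, 0], 0, 1]
    - [[0, 6, 0], 0, 1]
    - [[0, 6, 0], 0, 1]

```text
time: 22.35
tool_pos: [0.6247, -0.0741, 0.055]
eef_rot: [[0.17, 0.985, -0.01], [0.986, -0.17, 0.003], [0.001, -0.01, -1.0]]
force: [-14.7, 3.2, 12.0]
gripper_width: 0.0006
grasp_force: 8.2
```

carry_out:
  rows:
    - [[0, 2, 0], 0, 1]
    - [[0, 4, 0], 0, 1]
    - [[0, 4, 0], 0, 1]

```text
time: 22.72
tool_pos: [0.631, -0.0751, 0.055]
eef_rot: [[0.17, 0.985, -0.004], [0.985, -0.17, 0.002], [0.001, -0.004, -1.0]]
force: [-5.6, 3.9, 4.3]
gripper_width: 0.0008
grasp_force: 3.3
```

carry_out:
  rows:
    - [[0, 1, 0], 0, 1]
    - [[0, 2, 0], 0, 1]
    - [[0, 2, 0], 0, 1]

```text
time: 23.1
tool_pos: [0.6331, -0.0755, 0.055]
eef_rot: [[0.17, 0.985, -0.004], [0.985, -0.17, 0.002], [0.001, -0.004, -1.0]]
force: [-4.7, 3.2, 3.7]
gripper_width: 0.0003
grasp_force: 2.9
```

Past the catch's peak; press on to the stop.

carry_out:
  rows:
    - [[0, 1, 0], 0, 1]
    - [[0, 2, 0], 0, 1]
    - [[0, 2, 0], 0, 1]

```text
time: 23.48
tool_pos: [0.6339, -0.0756, 0.055]
eef_rot: [[0.17, 0.985, -0.007], [0.985, -0.17, 0.002], [0.001, -0.007, -1.0]]
force: [-10.4, 3.1, 7.8]
gripper_width: 0.0003
grasp_force: 5.5
```

carry_out:
  rows:
    - [[0, 1, 0], 0, 1]
    - [[0, 2, 0], 0, 1]
    - [[0, 2, 0], 0, 1]

```text
time: 23.85
tool_pos: [0.634, -0.0757, 0.0549]
eef_rot: [[0.169, 0.985, -0.012], [0.986, -0.169, 0.003], [0.001, -0.012, -1.0]]
force: [-16.4, 4.5, 12.3]
gripper_width: 0.0004
grasp_force: 9.4
```

carry_out:
  rows:
    - [[0, 1, 0], 0, 1]
    - [[0, 2, 0], 0, 1]
    - [[0, 2, 0], 0, 1]

```text
time: 24.22
tool_pos: [0.6342, -0.0756, 0.0549]
eef_rot: [[0.169, 0.985, -0.017], [0.986, -0.169, 0.004], [0.001, -0.017, -1.0]]
force: [-24.8, 5.4, 18.8]
gripper_width: 0.0003
grasp_force: 13.2
```

carry_out:
  rows:
    - [[0, -6, 0], 0, 1]
    - [[0, -15, 0], 0, 1]
    - [[0, -40, 0], 0, 1]
    - [[0, -70, 0], 0, 1]
    - [[0, -100, -30], 0, 1]
    - [[0, -140, -60], 0, 1]
    - [[0, -180, -80], 0, 1]
    - [[0, -220, -80], 0, 1]
    - [[0, -250, -80], 0, 1]
    - [[0, -250, -80], 0, 1]

```text
time: 25.48
tool_pos: [0.3931, -0.0347, 0.1354]
eef_rot: [[0.171, 0.985, 0.001], [0.985, -0.171, -0.0], [-0.0, 0.001, -1.0]]
force: [0.1, -0.3, 0.0]
gripper_width: 0.0006
grasp_force: 0.0
```

Run:
```python
from h import *
s=cams.snapshot("top"); print(observe()["force"],observe()["time"])
cv2.imwrite("pics/c6.png",cv2.resize(s["image"][70:260,195:405],None,fx=3,fy=3,interpolation=cv2.INTER_CUBIC))
```

```text
[-0.10357485 -0.86063861  0.65031697] 25.525
```

View pics/c6.png

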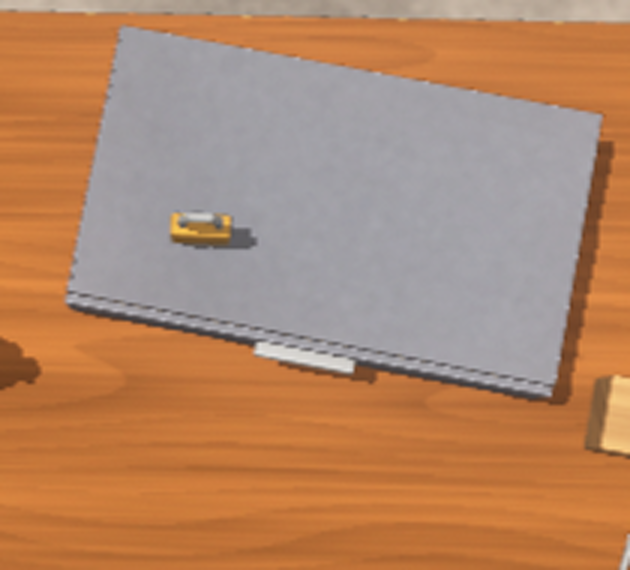

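The drawer panel lies flush along the cabinet front, from (68,300) to (552,392), and the padlock at (201,228) hasn't moved.

```bash
python3 -c "
from bench import arm; print(arm.finish_job())"
```

```text
the job is handed in; nothing more can be done
None
```

The job is handed in, but no verdict came back: the tin measured about 1 mm from bay and square before closing, the drawer was pushed to a hard stop past its catch, and the padlock hadn't moved (oiler, driver and block not re-measured).

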